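# Set the stock tags on the polish bins

## Robot

A 7-joint arm with a two-finger parallel gripper is mounted at the origin on a cart in front of the work surface, level with it; the furniture and walls round the work are solid. World frame = base frame: x ahead of the robot, y to its left, z up, the work surface at z = 0. Lengths are in m, angles in rad, forces in N, time in s.
With the tool pointing down it reaches from about 0.425 to 1.025 m from the base axis. Payload 9.4 kg.
Tool frame: the origin (TCP) lies at the very end of the fingers, on their centre line; the grasp point (between the pads) lies 19 mm behind it; z points along the fingers, y is the line along which they close (so a half turn about z gives the same grasp; the last joint's range is limited). The gripper opens to 93 mm and grips with 3 to 60 N. Pads are 15 mm wide; open, the fingers measure 128 mm over their backs; the gripper's body (75 mm by 188 mm) begins 65 mm behind the grasp point.
Start: joints at [-1.304, 0.599, -0.003, 1.599, 0.002, 0.943, -0.08], TCP at [0.244, 0.683, 0.219] pointing down, gripper open.
Joint ranges: [-2.57, 2.57], [-0.35, 1.97], [-1.29, 1.29], [0.11, 2.56], [-1.05, 4.19], [0.11, 1.86], [-2.63, 2.63]. Speed limits (rad/s): [2.22, 2.22, 3.01, 3.01, 3.14, 3.14, 3.14].

## Interface

Orientations are given as a rotation vector (axis times angle).
In Python, from station import * gives the robot as it stands. The module is installed in compiled form; this text tells all that it offers.
- The arm moves only by the tool apply_moves, never from a script. Its argument "deltas" is a list that holds one entry, the list of rows, each a list of 7 numbers: the turn, a rotation vector about the tool's x, y, z in rad, then the shift along the tool's x, y, z in m, then the finger opening in m, from 0 to 0.093. In form: [[[rx, ry, rz, tx, ty, tz, claw], ...]]. A call has 1 to 5 rows; each row shifts and turns the commanded pose from where the row before left it, along the tool's axes as they then stand; what a row does not reach is not made up. A row lasts 1/8 s, in which the tool goes at most 62.5 mm and 10.7 degrees, less where a joint would pass 70% of its speed; a pose out of reach is approached as far as the arm can. A call with a gripper value outside its range is refused whole. The fingers move at their own pace and stop on an object; the grip force is fixed at half the most. Time passes only in rows, so rows that do not move let the fingers close. It gives the time, the measured TCP pose, the force and the opening at its end, in the units of the state.
- get_obs(): the state, without advancing time (a new reading comes with each control period).
- camera(name): name is "side" or "top" or "wrist"; returns the picture (400x640x3 uint8, blue, green, red); there is no depth.
- camera_model(name): a dict with "camera_matrix" (3x3 intrinsics, pixels), "camera_from_world" (4x4, takes a point from world to camera coordinates); the wrist camera has in their place "tool_from_camera" (4x4, takes a point from camera to tool coordinates, whose origin is the TCP and whose axes are the flange's). Camera axes: x right, y down, z forward; pixel columns grow to the right and rows downward; lengths in m; the calibration is good to about 2 mm. The wrist camera is an equidistant fisheye: a pixel r from the principal point sees the ray r / f radians off the axis. A picture is of the moment at which its call begins: read the wrist's pose just before it. camera_model takes no time and is no camera call.
- job_done(): hands the job in, once; it reports no verdict.
The state is a dict: "time_s": time; "joint_pos": joint angles; "joint_velocities": joint speeds; "joint_efforts": joint torques, N m; "tcp_pos": TCP position; "orientation": TCP orientation; "ft_force": force on the tool from outside, world axes, zero at the start; "ft_torque": the same for the moment, N m; "gripper_width": finger opening in m.
Only numpy, scipy, OpenCV 4.12 (cv2) and the standard library are available. Lean on these libraries where they do the work, as an engineer would, in place of code of your own. Each camera call takes 0.05 s, during which the arm holds its last target. There are 200 camera calls.

## Task

Set the stock tags on the three jar bins: with the fingertips, gently push the hinged tags round so that every bin with both places filled shows the face with the round disc, and every other bin shows the face with the upright bar, each tag lying fully over against its stop. Leave a tag that is already right on its side, do not pinch the tags, and do not shift or lift the jars or the other things on the bench.

Things in the scene. Friction and masses are not known exactly. Their poses are not given: they have to be found in the camera images.
- stock_board: flat wooden base board, 200 mm deep (x) by 470 mm wide (y), 10 mm thick, fixed to the bench; origin: centre of its underside, x points away from the robot, y to the left. Three bins stand side by side on it, 152 mm apart, each with its own tag in front.
- bin_a: one of three like wooden bins, fixed on the board, 78 (x) by 142 (y) mm, walls 32 mm high, 5 mm thick, with two places for jars, 32 mm either side of its middle along y; full when both hold a jar. Origin: centre of its underside, 10 mm above the bench; x away from the robot, y left. Its tag pin stands in front, foot at x = -109 mm, y = 0, leaning back (to +x) by 0.3 rad.
- bin_a_pin (a point): point on the pin (hinge axis) of bin_a's tag, at the tag's mid-height, about 54 mm above the bench; it does not move with the tag
- tag_a (a joint): turn of bin_a's tag about its pin, like a page (rad). 0: leaf points straight at the robot; +1.1: stop, leaf to the robot's right, the face with the round disc (32 mm) shows; -1.1: stop, leaf to the left, the face with the narrow upright bar shows. Needs well under 1 N; pushed past the middle (0.3 rad or more) it falls on to its stop by itself.
- tag_a_mid (a point): middle of the leaf of bin_a's tag, 31 mm out from the pin, moves with it. The leaf is an aluminium plate 4 mm thick, reaching 53 mm out from the pin, 55 mm tall, lower edge about 28 mm, upper edge about 80 mm above the bench. Between pin (mid-height) and bin wall are about 55 mm of free space for fingers behind the leaf.
- bin_b: one of three like wooden bins, fixed on the board, 78 (x) by 142 (y) mm, walls 32 mm high, 5 mm thick, with two places for jars, 32 mm either side of its middle along y; full when both hold a jar. Origin: centre of its underside, 10 mm above the bench; x away from the robot, y left. Its tag pin stands in front, foot at x = -109 mm, y = 0, leaning back (to +x) by 0.3 rad.
- bin_b_pin (a point): point on the pin (hinge axis) of bin_b's tag, at the tag's mid-height, about 54 mm above the bench; it does not move with the tag
- tag_b (a joint): turn of bin_b's tag about its pin, like a page (rad). 0: leaf points straight at the robot; +1.1: stop, leaf to the robot's right, the face with the round disc (32 mm) shows; -1.1: stop, leaf to the left, the face with the narrow upright bar shows. Needs well under 1 N; pushed past the middle (0.3 rad or more) it falls on to its stop by itself.
- tag_b_mid (a point): middle of the leaf of bin_b's tag, 31 mm out from the pin, moves with it. The leaf is an aluminium plate 4 mm thick, reaching 53 mm out from the pin, 55 mm tall, lower edge about 28 mm, upper edge about 80 mm above the bench. Between pin (mid-height) and bin wall are about 55 mm of free space for fingers behind the leaf.
- bin_c: one of three like wooden bins, fixed on the board, 78 (x) by 142 (y) mm, walls 32 mm high, 5 mm thick, with two places for jars, 32 mm either side of its middle along y; full when both hold a jar. Origin: centre of its underside, 10 mm above the bench; x away from the robot, y left. Its tag pin stands in front, foot at x = -109 mm, y = 0, leaning back (to +x) by 0.3 rad.
- bin_c_pin (a point): point on the pin (hinge axis) of bin_c's tag, at the tag's mid-height, about 54 mm above the bench; it does not move with the tag
- tag_c (a joint): turn of bin_c's tag about its pin, like a page (rad). 0: leaf points straight at the robot; +1.1: stop, leaf to the robot's right, the face with the round disc (32 mm) shows; -1.1: stop, leaf to the left, the face with the narrow upright bar shows. Needs well under 1 N; pushed past the middle (0.3 rad or more) it falls on to its stop by itself.
- tag_c_mid (a point): middle of the leaf of bin_c's tag, 31 mm out from the pin, moves with it. The leaf is an aluminium plate 4 mm thick, reaching 53 mm out from the pin, 55 mm tall, lower edge about 28 mm, upper edge about 80 mm above the bench. Between pin (mid-height) and bin wall are about 55 mm of free space for fingers behind the leaf.
- jar_1: loose cream jar with dark lid, 62 mm across, 50 mm tall, standing in a bin; origin: centre of its underside, 15 mm above the bench
- jar_2: loose cream jar with dark lid, 62 mm across, 50 mm tall, standing in a bin; origin: centre of its underside, 15 mm above the bench
- jar_3: loose cream jar with dark lid, 62 mm across, 50 mm tall, standing in a bin; origin: centre of its underside, 15 mm above the bench
- jar_4: loose cream jar with dark lid, 62 mm across, 50 mm tall, standing in a bin; origin: centre of its underside, 15 mm above the bench
- jar_5: loose cream jar with dark lid, 62 mm across, 50 mm tall, standing in a bin; origin: centre of its underside, 15 mm above the bench
- tin_gold: loose flat round polish tin, 64 mm across, 22 mm high, standing about on the bench; not part of the work; origin: centre of its underside
- loose_lid: loose white round jar lid, 65 mm across, 12 mm high, standing about on the bench; not part of the work; origin: centre of its underside
- wax_block: loose black block of wax, 58x32x22 mm, standing about on the bench; not part of the work; origin: centre of its underside
- brown_brush: loose brown-backed brush, 49x130x40 mm, standing about on the bench; not part of the work; origin: centre of its underside
- flat_tin: loose flat round polish tin, 71 mm across, 16 mm high, standing about on the bench; not part of the work; origin: centre of its underside

How it is judged:
At the end, for the whole second after the job is handed in: The tags of the two full bins read above +0.9 rad (disc showing), the tag of the bin with one jar below -0.9 rad (bar showing), all at rest (under 0.1 rad/s); jars within 12 mm and the other loose things within 20 mm of where they stood (value of joint each of tag_a, tag_c above 0.9 rad and value of joint tag_b below -0.9 rad and velocity of joint tag_a between -0.1 and 0.1 rad/s and velocity of joint tag_b between -0.1 and 0.1 rad/s and velocity of joint tag_c between -0.1 and 0.1 rad/s and distance of each of jar_1, jar_2, jar_3, jar_4, jar_5 from where it was at the start of the episode below 0.012 m and distance of each of tin_gold, loose_lid, wax_block, brown_brush, flat_tin from where it was at the start of the episode below 0.02 m); the robot touches nothing.
It fails at once if a jar is shifted by more than 12 mm or lifted (distance of any of jar_1, jar_2, jar_3, jar_4, jar_5 from where it was at the start of the episode above 0.012 m).
It fails at once if another loose thing on the bench is shifted by more than 20 mm or lifted (distance of any of tin_gold, loose_lid, wax_block, brown_brush, flat_tin from where it was at the start of the episode above 0.02 m).
It fails at once if the tag that was already right is pushed off its side (below 0.5 rad) (value of joint tag_c below 0.5 rad).
It fails at once if a tag is forced or pinched (over 20 N from the fingers) (contact force between the fingers and tag_a above 20 N or contact force between the fingers and tag_b above 20 N or contact force between the fingers and tag_c above 20 N).
It also fails if it takes over 45 s, if anything falls off the work surface, if the arm or the gripper's body presses on something with over 40 N, if the wrist force passes 120 N, or if a joint passes its speed limit or range.

## Working session

There is one attempt and no reset: what is moved stays moved. The work goes in short steps, Python scripts to look and compute and a tool call to move; the robot and the scene stay as the last step left them, time stands still between calls to the robot, and variables do not carry over. Pictures are saved under pics/ and viewed, on a budget of 10 in all, crops included, one or two more only if the job needs it, and the job is handed in when it is done.

Besides the shell and the picture viewer there is one more tool, called after ">>>" as name(argument=value, ...) on one line, values as JSON. apply_moves: Moves the arm, as the interface text tells. Its arguments: {"type":"object","properties":{"deltas":{"type":"array","items":{"type":"array","items":{"type":"array","items":{"type":"number"}}}}},"required":["deltas"]}

```bash
mkdir -p pics
python3 - <<'E'
from station import *
import cv2
o=get_obs();print({k:o[k] for k in('time_s','tcp_pos','orientation','gripper_width')})
for n in('top','side'):
    cv2.imwrite(f'pics/{n}0.png',camera(n)); m=camera_model(n);print(n,m['camera_matrix'],m['camera_from_world'])
E
```

```text
{'time_s': 0.0, 'tcp_pos': array([0.24425274, 0.68211088, 0.21775524]), 'orientation': array([-5.37368375e-01, -3.09517664e+00,  2.40370461e-03]), 'gripper_width': 0.09284533678513131}
top [[397.97112672   0.         319.94985906]
 [  0.         397.97112672 188.33567428]
 [  0.           0.           1.        ]] [[-0.01383103 -0.99987367  0.00783203 -0.01383559]
 [-0.99750913  0.01325565 -0.06928079  0.53462511]
 [ 0.06916822 -0.00877075 -0.99756645  1.12927974]
 [ 0.          0.          0.          1.        ]]
side [[505.93331787   0.         322.00746644]
 [  0.         505.93331787 197.17240633]
 [  0.           0.           1.        ]] [[ 8.97991307e-01 -4.40013168e-01 -1.55955700e-04 -4.70419523e-01]
 [-2.10826952e-01 -4.29950446e-01 -8.77892140e-01  1.64689214e-01]
 [ 3.86217048e-01  7.88372390e-01 -4.78858398e-01  1.30116033e+00]
 [ 0.00000000e+00  0.00000000e+00  0.00000000e+00  1.00000000e+00]]
```

View pics/top0.png

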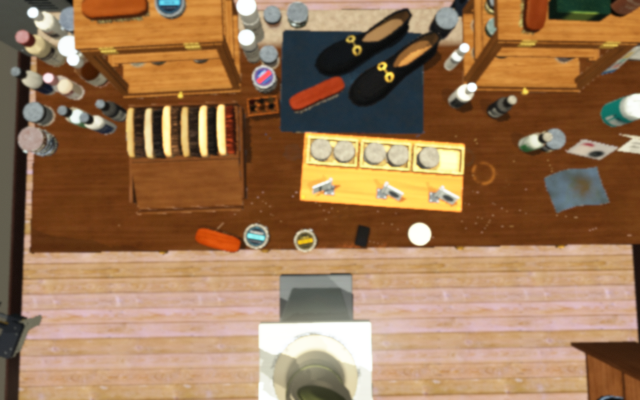

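View pics/side0.png

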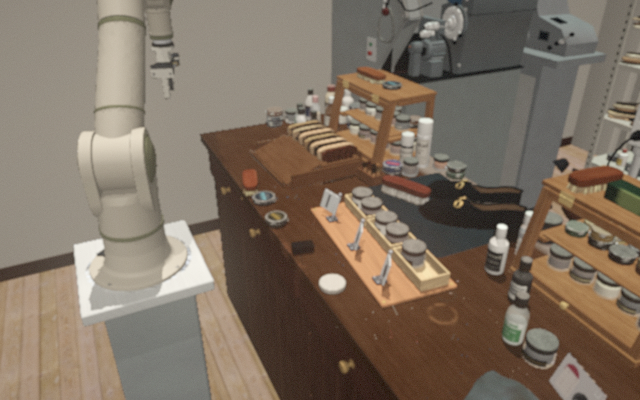

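Top view: the left and middle bins hold two jars each and the right bin holds one (lid at 428,158). The tags are near (322,187), (390,192) and (443,196). I'll compute the board pose and enlarge the tags.

```bash
cat > h.py <<'E'
from station import *
import cv2, numpy as np
def ray(n,uv,z):
    m=camera_model(n);T=m['camera_from_world'];R=T[:3,:3];c=-R.T@T[:3,3]
    d=R.T@np.linalg.solve(m['camera_matrix'],[*uv,1]);return c+d*(z-c[2])/d[2]
def proj(n,p):
    m=camera_model(n);q=m['camera_matrix']@(m['camera_from_world']@[*p,1])[:3];return q[:2]/q[2]
E
python3 - <<'E'
from h import *
t=cv2.imread('pics/top0.png');s=cv2.imread('pics/side0.png')
hsv=cv2.cvtColor(t,cv2.COLOR_BGR2HSV)
m=cv2.inRange(hsv,(8,60,150),(32,255,255));m[:120]=0;m[220:]=0;m[:,:290]=0;m[:,480:]=0
m=cv2.morphologyEx(m,cv2.MORPH_CLOSE,np.ones((9,9)))
c=max(cv2.findContours(m,0,2)[0],key=cv2.contourArea);r=cv2.minAreaRect(c);b=cv2.boxPoints(r);print(b)
w=np.array([ray('top',p,.01) for p in b]);print(w.round(3),w.mean(0).round(3), [np.linalg.norm(w[i]-w[i-1]).round(3) for i in range(4)])
a=cv2.resize(t[125:220,295:475],(720,380),interpolation=cv2.INTER_CUBIC)
e=cv2.resize(s[175:305,305:460],(720,604),interpolation=cv2.INTER_CUBIC)
cv2.imwrite('pics/topz.png',a);cv2.imwrite('pics/sidez.png',e[:600])
for n,p in(('tin',(305,240)),('wax',(362,236)),('lid',(420,234)),('flat',(256,236)),('brush',(218,240))):print(n,ray('top',p,.02).round(3))
E
```

```text
[[298.22333 200.8731 ]
 [303.2386  130.6599 ]
 [476.71063 143.05077]
 [471.69537 213.26396]]
[[ 0.499  0.042  0.01 ]
 [ 0.705  0.026  0.01 ]
 [ 0.662 -0.484  0.01 ]
 [ 0.457 -0.461  0.01 ]] [ 0.581 -0.219  0.01 ] [np.float64(0.505), np.float64(0.207), np.float64(0.511), np.float64(0.207)]
tin [0.387 0.024 0.02 ]
wax [ 0.396 -0.139  0.02 ]
lid [ 0.399 -0.306  0.02 ]
flat [0.4   0.163 0.02 ]
brush [0.391 0.271 0.02 ]
```

View pics/topz.png

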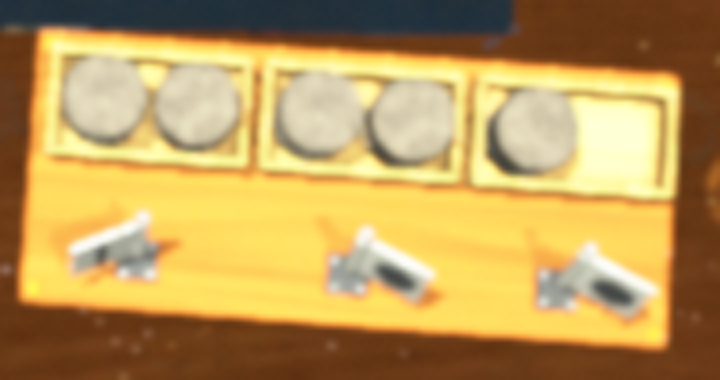

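View pics/sidez.png

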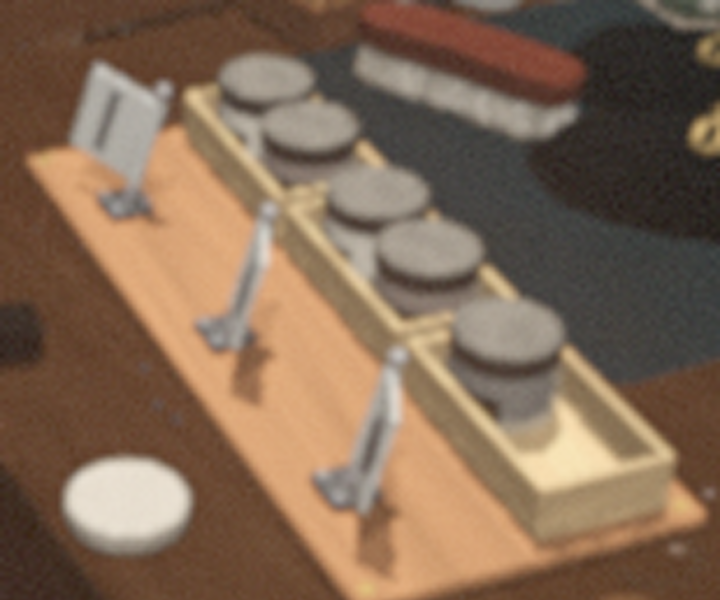

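Enlarged views:
- **Left bin (full):** the tag shows the bar and its leaf points left, so it must be flipped. This is tag_a.
- **Middle bin (full):** the tag already shows the disc. This is tag_c, to be left alone.
- **Right bin (one jar):** the tag shows the disc and must be flipped to the bar. This is tag_b.

In `topz`, the board corners are (38,28), (682,73), (668,348) and (20,300), and the pin tops are (145,217), (367,235) and (590,250).

```bash
cat >> h.py <<'E'
from scipy.spatial.transform import Rotation as Ro
f=lambda p:(p[0]/4+295-.375,p[1]/4+125-.375)
TL,TR,BR,BL=[ray('top',f(p),.01)[:2] for p in((38,28),(682,73),(668,348),(20,300))]
C=(TL+TR+BR+BL)/4
v=(TL-TR)+(BL-BR); yaw=np.arctan2(-v[0],v[1])
ex=np.array([np.cos(yaw),np.sin(yaw)]);ey=np.array([-ex[1],ex[0]])
pins=[ray('top',f(p),.085)[:2] - ex*.0095 for p in((145,217),(367,235),(590,250))]  # at mid-height
def to_tool(t,o=None):
    o=o or get_obs();R=Ro.from_rotvec(o['orientation']);return R.inv().apply(np.array(t)-o['tcp_pos'])
E
python3 - <<'E'
from h import *
print('C',C.round(3),'yaw',np.degrees(yaw),[np.linalg.norm(a-b).round(3) for a,b in((TL,TR),(BL,BR),(TL,BL),(TR,BR))])
for p in pins:
    d=p-C;print('pin',p.round(3),'board xy',(d@ex).round(3),(d@ey).round(3))
print([np.linalg.norm(pins[i]-pins[i+1]).round(3) for i in(0,1)])
R=Ro.from_rotvec(get_obs()['orientation']).as_matrix();print(R.round(3))
yt=np.degrees(np.arctan2(R[1,1],R[0,1]));print('tool y ang',yt,'want',90+np.degrees(yaw))
for s in((.025,.038),): print('a start',pins[0]+ex*s[0]+ey*s[1]); print('b start',pins[2]+ex*s[0]-ey*s[1])
E
```

```text
C [ 0.583 -0.205] yaw -4.878015382714886 [np.float64(0.474), np.float64(0.471), np.float64(0.2), np.float64(0.202)]
pin [ 0.546 -0.05 ] board xy -0.05 0.151
pin [ 0.531 -0.201] board xy -0.051 -0.0
pin [ 0.519 -0.353] board xy -0.051 -0.152
[np.float64(0.152), np.float64(0.152)]
[[-0.942  0.337 -0.   ]
 [ 0.337  0.942 -0.001]
 [-0.    -0.001 -1.   ]]
tool y ang 70.30617299664435 want 85.12198461728511
a start [ 0.57387696 -0.0140507 ]
b start [ 0.54087979 -0.39253638]
```

>>> apply_moves(deltas=[[[0,0,-0.129,0,0,0,0],[0,0,-0.129,0,0,0,0],[0,0,0,-0.026,-0.044,0,0],[0,0,0,-0.026,-0.044,0,0],[0,0,0,-0.026,-0.044,0,0]]])

```text
time_s: 0.72
tcp_pos: [0.3113, 0.5427, 0.2182]
orientation: [-0.135, -3.139, 0.001]
ft_force: [1.1, 0.4, -1.1]
gripper_width: 0.0475
```

>>> apply_moves(deltas=[[[0,0,0,-0.026,-0.044,0,0],[0,0,0,-0.026,-0.044,0,0],[0,0,0,-0.026,-0.044,0,0],[0,0,0,-0.026,-0.044,0,0],[0,0,0,-0.026,-0.044,0,0]]])

```text
time_s: 1.35
tcp_pos: [0.4219, 0.3124, 0.2185]
orientation: [-0.135, -3.139, 0.0]
ft_force: [0.6, 0.0, -0.5]
gripper_width: 0.0011
```

>>> apply_moves(deltas=[[[0,0,0,-0.026,-0.044,0,0],[0,0,0,-0.026,-0.044,0,0],[0,0,0,-0.026,-0.044,0,0],[0,0,0,-0.026,-0.044,0,0],[0,0,0,-0.026,-0.044,0,0]]])

```text
time_s: 1.98
tcp_pos: [0.5326, 0.0821, 0.2185]
orientation: [-0.134, -3.139, 0.0]
ft_force: [0.5, 0.3, 0.8]
gripper_width: 0.0007
```

>>> apply_moves(deltas=[[[0,0,0,-0.026,-0.044,0,0],[0,0,0,-0.026,-0.044,0,0],[0,0,0,0,0,0,0]]])

```text
time_s: 2.35
tcp_pos: [0.5774, -0.013, 0.2182]
orientation: [0.145, 3.138, -0.003]
ft_force: [-0.8, 0.5, -0.2]
gripper_width: 0.0003
```

```bash
cat > rep.py <<'E'
from h import *
o=get_obs();R=Ro.from_rotvec(o['orientation']).as_matrix();p=o['tcp_pos']
print('t',o['time_s'],'tcp',p.round(3),'w',o['gripper_width'].round(3),'F',np.round(o['ft_force'],1),'tool y ang',np.degrees(np.arctan2(R[1,1],R[0,1])).round(1),'z',R[:,2].round(3))
for n,i in(('a',0),('b',2)):
    d=p[:2]-pins[i];print(n,'rel pin board mm',(d@ex*1e3).round(1),(d@ey*1e3).round(1))
E
python3 rep.py
```

```text
Traceback (most recent call last):
  File "rep.py", line 3, in <module>
    print('t',o['time_s'],'tcp',p.round(3),'w',o['gripper_width'].round(3),'F',np.round(o['ft_force'],1),'tool y ang',np.degrees(np.arctan2(R[1,1],R[0,1])).round(1),'z',R[:,2].round(3))
                                               ^^^^^^^^^^^^^^^^^^^^^^^^
AttributeError: 'float' object has no attribute 'round'
```

```bash
sed -i "s/o\['gripper_width'\].round(3)/round(o['gripper_width'],4)/" rep.py; python3 rep.py
python3 - <<'E'
from h import *
cv2.imwrite('pics/w1.png',camera('wrist'))
E
```

```text
t 2.35 tcp [ 0.577 -0.013  0.218] w 0.0003 F [-0.8  0.5 -0.2] tool y ang 84.7 z [ 0.    -0.002 -1.   ]
a rel pin board mm 28.4 39.4
b rel pin board mm 29.1 343.3
```

View pics/w1.png

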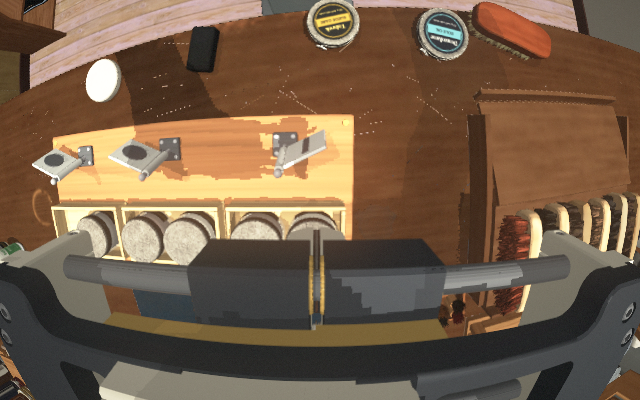

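Wrist view: tag a is at about (298,150) with its leaf to the right in this flipped view, and the closed fingers are at about (317,285). I'll project the TCP to see how far the finger geometry extends.

Run:
```python
from h import *
m=camera_model('wrist');K=m['camera_matrix'];T=np.linalg.inv(m['tool_from_camera']);print(K.round(1).tolist(),m['tool_from_camera'].round(3).tolist())
def pw(p):
    q=(T@[*p,1])[:3];r=np.hypot(*q[:2]);a=np.arctan2(r,q[2]);return (K[:2,2]+K[0,0]*a*q[:2]/r).round(0)
for z in(0,-.019,-.04,-.06,-.08):print(z,[pw((x,y,z)) for x in(.0075,-.0075) for y in(-.0175,0,.0175)])
o=get_obs();R=Ro.from_rotvec(o['orientation'])
print('pin a', pw(R.inv().apply(np.array([*(pins[0]+.0095*ex),.085])-o['tcp_pos'])))
```

```text
[[309.7, 0.0, 316.2], [0.0, 309.7, 199.9], [0.0, 0.0, 1.0]] [[0.001, -0.972, -0.237, 0.066], [1.0, 0.001, -0.001, -0.0], [0.001, -0.237, 0.972, -0.165], [0.0, 0.0, 0.0, 1.0]]
0 [array([286., 231.]), array([317., 231.]), array([348., 231.]), array([287., 255.]), array([317., 255.]), array([347., 255.])]
-0.019 [array([283., 243.]), array([317., 243.]), array([351., 243.]), array([284., 269.]), array([317., 270.]), array([350., 269.])]
-0.04 [array([278., 260.]), array([317., 261.]), array([356., 260.]), array([279., 289.]), array([317., 290.]), array([355., 289.])]
-0.06 [array([272., 282.]), array([317., 282.]), array([362., 282.]), array([274., 313.]), array([317., 314.]), array([360., 313.])]
-0.08 [array([264., 310.]), array([317., 312.]), array([370., 310.]), array([268., 344.]), array([317., 346.]), array([367., 344.])]
pin a [274. 176.]
```

Pin a is predicted at (274,176) and seen at about (280,174), a good match. I'll descend behind the leaf.

>>> apply_moves(deltas=[[[0,0,0,0.002,-0.003,0.045,0],[0,0,0,0,0,0.045,0],[0,0,0,0,0,0.04,0],[0,0,0,0,0,0.038,0],[0,0,0,0,0,0,0]]])

```text
time_s: 3.02
tcp_pos: [0.572, -0.0097, 0.0485]
orientation: [-0.131, -3.134, -0.0]
ft_force: [1.3, -0.4, -0.3]
gripper_width: 0.0004
```

```bash
python3 rep.py
python3 - <<'E'
from h import *
cv2.imwrite('pics/w2.png',camera('wrist'))
E
```

```text
t 3.025 tcp [ 0.572 -0.01   0.048] w 0.0004 F [ 1.3 -0.4 -0.3] tool y ang 85.2 z [-0.005  0.    -1.   ]
a rel pin board mm 22.8 42.2
b rel pin board mm 23.5 346.1
```

View pics/w2.png

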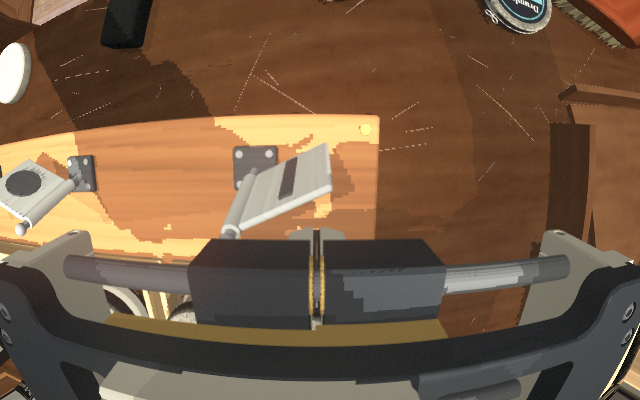

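The fingertips (grey, columns 287–347, row 235) stand behind the leaf of tag a, clear of it and of the bin. Now the push: towards the robot, then right.

>>> apply_moves(deltas=[[[0,0,0,0.01,-0.005,0,0],[0,0,0,0.01,-0.002,0,0],[0,0,0,0.01,0,0,0],[0,0,0,0.01,0,0,0],[0,0,0,0.008,0,0,0]]])

```text
time_s: 3.7
tcp_pos: [0.525, -0.014, 0.0508]
orientation: [0.135, 3.139, 0.0]
ft_force: [-0.3, 0.3, -0.8]
gripper_width: 0.0003
```

>>> apply_moves(deltas=[[[0,0,0,0.003,-0.008,0,0],[0,0,0,0.003,-0.008,0,0],[0,0,0,0.002,-0.008,0,0],[0,0,0,0,-0.008,0,0],[0,0,0,0,-0.008,0,0]]])

```text
time_s: 4.32
tcp_pos: [0.5144, -0.054, 0.0506]
orientation: [0.135, 3.139, -0.0]
ft_force: [0.4, -0.1, -0.6]
gripper_width: 0.0004
```

```bash
python3 rep.py
```

```text
t 4.325 tcp [ 0.514 -0.054  0.051] w 0.0004 F [ 0.4 -0.1 -0.6] tool y ang 85.1 z [ 0. -0. -1.]
a rel pin board mm -30.8 -6.9
b rel pin board mm -30.1 297.1
```

Another 10 mm to the right, back off to the left, rise, then look.

>>> apply_moves(deltas=[[[0,0,0,0,-0.007,0,0],[0,0,0,0,-0.003,0,0],[0,0,0,0.005,0.01,-0.03,0],[0,0,0,0,0,-0.04,0],[0,0,0,0,0,-0.03,0]]])

```text
time_s: 4.95
tcp_pos: [0.5094, -0.0526, 0.1521]
orientation: [0.134, 3.138, 0.0]
ft_force: [0.6, 0.2, -0.5]
gripper_width: 0.0005
```

```bash
python3 rep.py
python3 - <<'E'
from h import *
cv2.imwrite('pics/w3.png',camera('wrist'))
E
```

```text
t 4.95 tcp [ 0.509 -0.053  0.152] w 0.0005 F [ 0.6  0.2 -0.5] tool y ang 85.1 z [ 0.001  0.    -1.   ]
a rel pin board mm -35.9 -5.9
b rel pin board mm -35.2 298.0
```

View pics/w3.png

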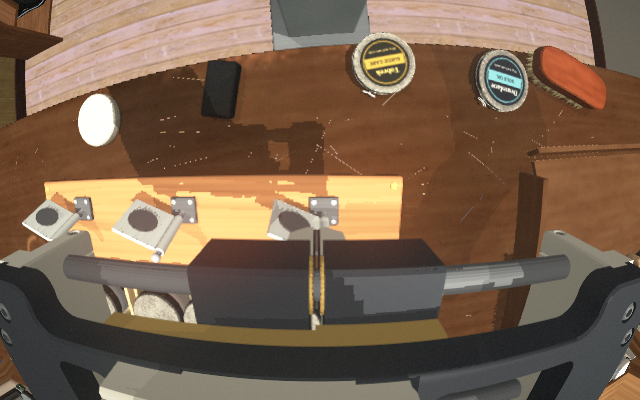

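Tag a now shows the disc, with its leaf on the robot's right (290,218). Next, tag b, going behind its leaf on the right side.

>>> apply_moves(deltas=[[[0,0,0,-0.01,-0.042,0,0],[0,0,0,-0.01,-0.042,0,0],[0,0,0,-0.01,-0.042,0,0],[0,0,0,-0.01,-0.042,0,0],[0,0,0,-0.01,-0.042,0,0]]])

```text
time_s: 5.62
tcp_pos: [0.5413, -0.2676, 0.1504]
orientation: [0.134, 3.139, 0.0]
ft_force: [1.0, 1.4, -0.3]
gripper_width: 0.0005
```

>>> apply_moves(deltas=[[[0,0,0,-0.01,-0.042,0,0],[0,0,0,0,-0.042,0,0],[0,0,0,0,-0.041,0,0],[0,0,0,0,0,0,0],[0,0,0,0,0,0,0]]])

```text
time_s: 6.25
tcp_pos: [0.5404, -0.3909, 0.1502]
orientation: [-0.134, -3.138, -0.002]
ft_force: [-0.9, 0.8, -1.1]
gripper_width: 0.0006
```

```bash
python3 rep.py
```

```text
t 6.25 tcp [ 0.54  -0.391  0.15 ] w 0.0006 F [-0.9  0.8 -1.1] tool y ang 85.1 z [-0.     0.001 -1.   ]
a rel pin board mm 23.7 -340.3
b rel pin board mm 24.4 -36.4
```

>>> apply_moves(deltas=[[[0,0,0,0,0,0.03,0],[0,0,0,0,0,0.035,0],[0,0,0,0,0,0.035,0],[0,0,0,0,0,0,0]]])

```text
time_s: 6.75
tcp_pos: [0.5397, -0.3889, 0.0484]
orientation: [-0.131, -3.135, -0.005]
ft_force: [-0.0, -0.1, -0.0]
gripper_width: 0.0006
```

```bash
python3 rep.py
python3 - <<'E'
from h import *
cv2.imwrite('pics/w4.png',camera('wrist'))
E
```

```text
t 6.75 tcp [ 0.54  -0.389  0.048] w 0.0006 F [-0.  -0.1 -0. ] tool y ang 85.2 z [-0.004  0.003 -1.   ]
a rel pin board mm 22.8 -338.4
b rel pin board mm 23.5 -34.5
```

View pics/w4.png

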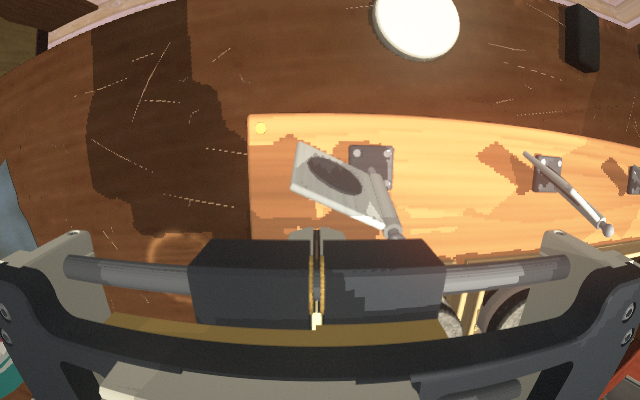

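The fingertip is behind tag b's leaf, which spans columns 290–400. Now I'll push towards the robot, then left.

>>> apply_moves(deltas=[[[0,0,0,0.01,0,0,0],[0,0,0,0.01,0,0,0],[0,0,0,0.01,0,0,0],[0,0,0,0.01,0,0,0],[0,0,0,0.008,0,0,0]]])

```text
time_s: 7.42
tcp_pos: [0.4917, -0.3877, 0.0509]
orientation: [0.135, 3.139, -0.0]
ft_force: [-0.2, -0.4, 0.0]
gripper_width: 0.0006
```

>>> apply_moves(deltas=[[[0,0,0,0.003,0.008,0,0],[0,0,0,0.003,0.008,0,0],[0,0,0,0.002,0.008,0,0],[0,0,0,0,0.008,0,0],[0,0,0,0,0.008,0,0]]])

```text
time_s: 8.05
tcp_pos: [0.4884, -0.3464, 0.0506]
orientation: [0.134, 3.139, 0.0]
ft_force: [-0.6, -0.2, 0.8]
gripper_width: 0.0006
```

>>> apply_moves(deltas=[[[0,0,0,0,0.007,0,0],[0,0,0,0,0.003,0,0],[0,0,0,0.005,-0.01,-0.03,0],[0,0,0,0,0,-0.04,0],[0,0,0,0,0,-0.04,0]]])

```text
time_s: 8.68
tcp_pos: [0.4828, -0.3468, 0.1617]
orientation: [-0.136, -3.138, -0.0]
ft_force: [0.2, -0.8, 0.4]
gripper_width: 0.0006
```

>>> apply_moves(deltas=[[[0,0,0,0,-0.05,-0.04,0],[0,0,0,0,-0.05,-0.02,0],[0,0,0,0,-0.05,0,0],[0,0,0,0,-0.05,0,0],[0,0,0,0,0,0,0]]])

```text
time_s: 9.3
tcp_pos: [0.4634, -0.5492, 0.219]
orientation: [-0.144, -3.137, 0.003]
ft_force: [0.0, 0.6, -1.0]
gripper_width: 0.0002
```

```bash
python3 rep.py
python3 - <<'E'
from h import *
t=camera('top');w=camera('wrist');t0=cv2.imread('pics/top0.png')
g=lambda im:cv2.resize(im[125:250,205:475],(800,370),interpolation=cv2.INTER_CUBIC)
cv2.imwrite('pics/t5.png',g(t));cv2.imwrite('pics/w5.png',w)
d=cv2.absdiff(t,t0).max(2)[125:250,205:475];m=cv2.morphologyEx((d>60).astype('uint8'),cv2.MORPH_OPEN,np.ones((2,2)))
n,_,s,c=cv2.connectedComponentsWithStats(m)
for i in range(1,n):
    if s[i][4]>8:print('changed',(c[i]+[205,125]).round(0),s[i][4])
E
```

```text
t 9.3 tcp [ 0.463 -0.549  0.219] w 0.0002 F [ 0.   0.6 -1. ] tool y ang 84.8 z [-0.001 -0.002 -1.   ]
a rel pin board mm -39.6 -504.6
b rel pin board mm -38.9 -200.7
changed [321. 187.] 121
changed [340. 188.] 120
changed [436. 192.] 23
changed [449. 197.] 184
changed [349. 196.] 19
changed [427. 199.] 65
```

View pics/t5.png

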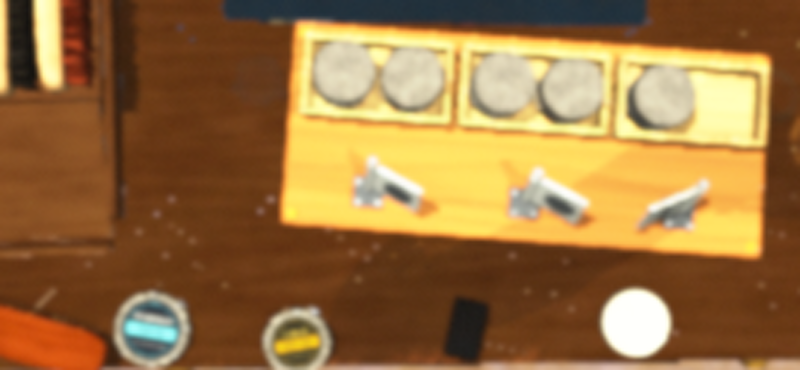

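Only the tag regions changed; jars and loose things are unmoved. Tags a and c show discs with the leaf on the right, and tag b's leaf is now on the left (670,205). One last close look at b.

View pics/w5.png

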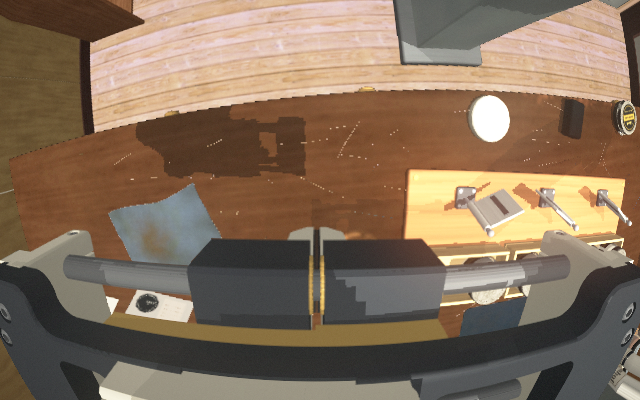

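The wrist view shows tag b with the bar face (500,207), its leaf on the robot's left and lying over. The a and c leaves are edge-on and parallel, both at the right-hand stop. Handing in.

```bash
python3 -c "
from station import *
print(job_done())"
```

```text
the job is handed in; nothing more can be done
None
```

I set the tags and handed the job in after about 9 s of robot time. From behind, with closed fingertips, I pushed the left bin's tag (two jars) over to the disc and the right bin's tag (one jar) over to the bar. I did not touch the middle bin's tag, which already showed the disc.

- **Tags:** the last top and wrist pictures show both full bins with their leaves over to the robot's right. The right bin's leaf is over to the left, with the bar face showing. I judged the stop positions by eye and did not measure the leaf angles.
- **Everything else:** comparing the top pictures before and after, only the areas around the two moved tags changed, so the jars and loose things look unmoved.
- **Forces:** wrist force readings at the end of each move stayed below about 2 N, and the gripper ended clear of everything.

No check failed or disagreed.

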